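# Change the resin rack over to the red bottle

## Task

The next part to be weighed in is the one in the red-capped bottle, and only that bottle may stand open. In the leaning bottle rack, press the push-pull cap of each other bottle that has been left up fully home until it snaps shut, and only then pull the red push-pull cap fully up until it snaps open. Leave the half-filled green cup standing on the scale undisturbed.

Things in the scene. Friction and masses are not known exactly. Their poses are not given: they have to be found in the camera images.
- rack: plywood rack, 165 x 290 mm base, about 130 mm high, fixed to the worktop; origin at the underside of its base, x axis to the rack's back, y axis along the row. Three bottles (54 mm thick, gripped by rubber rings so that they stay put) stand in it 80 mm apart, leaning 35 degrees to the rack's front (its -x side, which looks across the worktop to the right of the robot), in any order
- cap_blue (a joint): the blue push-pull cap on the bottle with the blue screw cap: a plain round knob 21 mm across and 18 mm high sliding along the bottle's axis. Value in m: 0 = pressed fully home (shut), 0.009 = pulled fully up (open, a white stem shows under it). A detent at mid-travel (0.0045) takes about 8 N to pass either way, then the cap snaps on; less than 0.002 counts as shut
- cap_red (a joint): the red push-pull cap on the bottle with the red screw cap: a plain round knob 21 mm across and 18 mm high sliding along the bottle's axis. Value in m: 0 = pressed fully home (shut), 0.009 = pulled fully up (open, a white stem shows under it). A detent at mid-travel (0.0045) takes about 8 N to pass either way, then the cap snaps on; less than 0.002 counts as shut
- cap_yellow (a joint): the yellow push-pull cap on the bottle with the yellow screw cap: a plain round knob 21 mm across and 18 mm high sliding along the bottle's axis. Value in m: 0 = pressed fully home (shut), 0.009 = pulled fully up (open, a white stem shows under it). A detent at mid-travel (0.0045) takes about 8 N to pass either way, then the cap snaps on; less than 0.002 counts as shut
- cap_blue_top (a point): centre of the flat top face of the blue push-pull cap; moves with the cap. Its z axis points out of the bottle along the slide (35 degrees from vertical, leaning to the front of the rack), its y axis runs along the row of bottles. The cap's gripping face reaches from this point 18 mm down the axis; shut, 1.5 mm more down the axis lies the rim of the fixed screw cap, 29 mm across
- cap_red_top (a point): centre of the flat top face of the red push-pull cap; moves with the cap. Its z axis points out of the bottle along the slide (35 degrees from vertical, leaning to the front of the rack), its y axis runs along the row of bottles. The cap's gripping face reaches from this point 18 mm down the axis; shut, 1.5 mm more down the axis lies the rim of the fixed screw cap, 29 mm across
- cap_yellow_top (a point): centre of the flat top face of the yellow push-pull cap; moves with the cap. Its z axis points out of the bottle along the slide (35 degrees from vertical, leaning to the front of the rack), its y axis runs along the row of bottles. The cap's gripping face reaches from this point 18 mm down the axis; shut, 1.5 mm more down the axis lies the rim of the fixed screw cap, 29 mm across
- cup: green mixing cup with a rest of amber resin, 62 mm across the rim, 56 mm high, loose; origin at the centre of its underside
- scale_plate (a point): centre of the 62 mm square weighing plate of the pocket scale (125 x 76 mm, fixed, plate 16 mm above the worktop, dust lid standing open at its back to about 140 mm); the cup stands here

How it is judged:
At the end, for the whole second after the job is handed in: the blue and yellow caps are home (less than 2 mm up), the red cap is up (more than 7.5 of its 9 mm), and the green cup stands upright with its foot on the scale's plate (within 15 mm of its centre) (value of joint each of cap_blue, cap_yellow below 0.002 m and value of joint cap_red above 0.0075 m and horizontal distance between cup and scale_plate below 0.015 m and angle between cup's own z axis and vertical below 0.1 rad); the robot touches nothing.
It fails at once if the red cap is pulled open (past 4.5 mm) while another cap still stands open (more than 3 mm up) (value of joint cap_red above 0.0045 m and value of joint any of cap_blue, cap_yellow above 0.003 m).
It fails at once if the green cup is shifted more than 10 mm or tipped (distance of cup from where it was at the start of the episode above 0.01 m or angle between cup's own z axis and vertical above 0.3 rad).
It also fails if it takes over 42 s, if anything falls off the work surface, if the arm or the gripper's body presses on something with over 40 N, if the wrist force passes 120 N, or if a joint passes its speed limit or range.

## Robot

A 7-joint arm with a two-finger parallel gripper is mounted at the origin on a cart in front of the work surface, level with it; the furniture and walls round the work are solid. World frame = base frame: x ahead of the robot, y to its left, z up, the work surface at z = 0. Lengths are in m, angles in rad, forces in N, time in s.
With the tool pointing down it reaches from about 0.425 to 0.95 m from the base axis. Payload 4.7 kg.
Tool frame: the origin (TCP) lies on the centre line of the jaws, within the pads' length; the fingertips stand robot.nose_length ahead of it and the grasp point (between the pads) lies 8 mm behind it (robot.nose_length is the distance from the TCP to the fingertips, in m); z points along the fingers, y is the line along which they close (so a half turn about z gives the same grasp; the last joint's range is limited). The gripper opens to 85 mm and grips with 20 to 120 N. Pads are 22 mm wide; open, the fingers measure 114 mm over their backs; the gripper's body (76 mm by 85 mm) begins 54 mm behind the grasp point. The pads swing forward as they close: fully open they stand 13 mm farther back than shut.
Start: joints at [1.185, 0.469, -0.049, 1.532, 0.024, 1.141, -0.082], TCP at [0.236, -0.632, 0.242] pointing down, gripper open.
Joint ranges: [-2.59, 2.59], [-0.33, 1.99], [-1.39, 1.29], [0.1, 2.45], [-1.04, 4.18], [0.21, 1.99], [-2.66, 2.66]. Speed limits (rad/s): [2.57, 2.57, 3.14, 3.14, 3.14, 3.14, 3.14].

## Interface

Orientations are given as [roll, pitch, yaw] about the fixed x, y, z axes, in that order (R = Rz(yaw) Ry(pitch) Rx(roll)).
In Python, from plant import robot gives the robot as it stands. Calls block until the motion is done:
- robot.goto(position, orientation): joint-space move of the TCP to a pose.
- robot.move_straight(position, vel=0.15, attitude=None, contact_N=None): straight line of the TCP; attitude=None keeps the orientation; vel is the mean speed in m/s. With contact_N (N) it stops when the force on the tool has changed by that much, and returns True; else False.
- robot.move_joints(angles): joint-space move.
- robot.grip(opening, strength=None): opening from 0.0 (shut) to 1.0 (fully open); strength is the grip in N (None keeps the last); returns when the fingers have stopped.
- robot.sleep(seconds).
- robot.inverse_kinematics(position, orientation): joint angles nearest the present ones, or None.
- robot.sense(): the state.
- robot.grab_frame(name): name is "side" or "top"; returns a dict with "image" (400x640x3 uint8, red, green, blue), "range_z" (400x640 float32, m along the optical axis (not along the pixel's ray), 0 where there is no reading), "fx", "fy", "cx", "cy" (pixels), "R" (3x3) and "t" (3): a world point X has camera coordinates R X + t. Camera axes: x right, y down, z forward; pixel columns grow to the right and rows downward; lengths in m; the calibration is good to about 2 mm. A picture is of the moment at which its call begins.
A pose or a line that the arm cannot do raises robot.IKError and nothing moves.
- robot.close_job(): hands the job in; it is judged then, once.
The state is a dict: "t": time; "joint_pos": joint angles; "joint_velocities": joint speeds; "effort": joint torques, N m; "tcp_pos": TCP position; "tcp_rot": TCP orientation; "wrist_force": force on the tool from outside, world axes, zero at the start; "torque": the same for the moment, N m; "opening": opening from 0.0 (shut) to 1.0 (fully open); "gripper_force": force on a finger pad.
Only numpy, scipy, OpenCV 4.12 (cv2) and the standard library are available. Lean on these libraries where they do the work, as an engineer would, in place of code of your own. Each camera call takes 0.05 s, during which the arm holds its last target. There are 200 camera calls.

## Working session

There is one attempt and no reset: what is moved stays moved. The work goes in short steps, each a Python script; the robot and the scene stay as the last script left them, time stands still between calls to the robot, and variables do not carry over. Pictures are saved under pics/ and viewed, at most 10 in all, crops included, and the job is handed in when it is done.

```bash
ls; mkdir -p pics; python3 - <<'E'
from plant import robot
import cv2,numpy as np,pickle
F={n:robot.grab_frame(n) for n in("side","top")}
pickle.dump(F,open("f0.pkl","wb"))
for n,f in F.items():
    cv2.imwrite(f"pics/{n}0.png",f["image"][...,::-1]); print(n,f["fx"],f["cx"],f["cy"],f["R"],f["t"], -f["R"].T@f["t"])
s=robot.sense();print(s["t"],s["tcp_pos"],s["tcp_rot"],robot.nose_length)
E
```

```text
pics
side 485.2800545684577 313.0346588651325 202.2312113067928 [[-0.99547466 -0.09454058  0.00960657]
 [-0.06584899  0.61339103 -0.78702945]
 [ 0.06851364 -0.78410046 -0.61684062]] [0.54904318 0.17645084 0.86306738] [0.49904579 0.62040502 0.6659726 ]
top 482.4619753593106 325.86944593046195 200.31157144509055 [[ 0.01795861 -0.99934701  0.03135361]
 [-0.99675449 -0.02035561 -0.07788539]
 [ 0.07847275 -0.02985313 -0.99646918]] [-0.12114747  0.59100164  1.08190006] [ 0.50635951 -0.07674005  1.12790886]
0.1 [ 0.23560945 -0.63202758  0.24136124] [-3.13984132e+00  4.44464180e-05  3.56809001e-01] 0.011
```

View pics/side0.png

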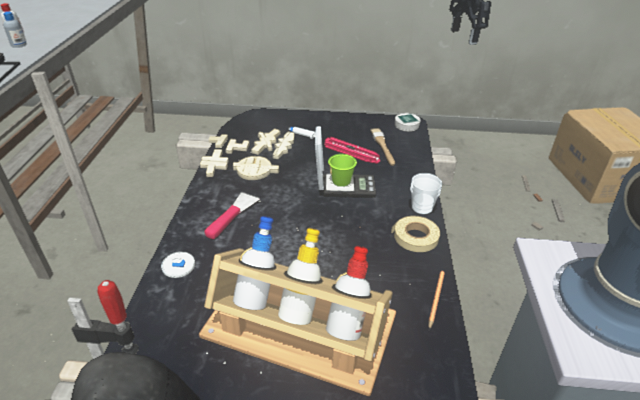

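View pics/top0.png

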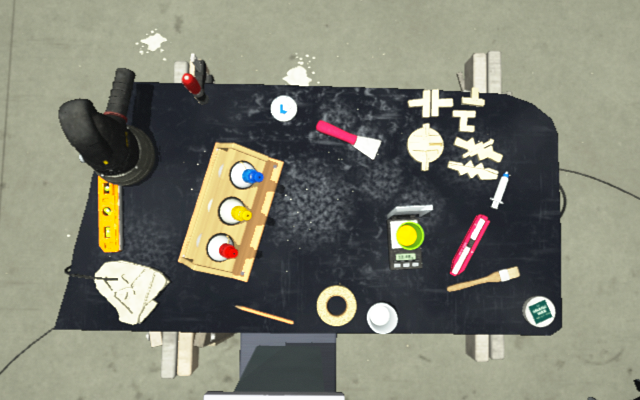

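The side view shows blue (265,225), yellow (312,236) and red (359,255) caps leaning toward the scale. The top view shows them at (253,176), (243,213) and (230,251), with the cup at (409,236). Next I'll zoom in and measure.

```bash
cat > vis.py <<'E'
import cv2,numpy as np
HUE={"blue":[(100,118)],"yellow":[(20,30)],"red":[(0,6),(174,180)]}
ROI={"side":(235,215,385,290),"top":(205,150,275,270)}
def mask(f,c,n):
    h=cv2.cvtColor(f["image"],cv2.COLOR_RGB2HSV); m=np.zeros(h.shape[:2],np.uint8)
    for a,b in HUE[c]: m|=cv2.inRange(h,(a,170,80),(b,255,255))
    x0,y0,x1,y1=ROI[n]; k=np.zeros_like(m); k[y0:y1,x0:x1]=m[y0:y1,x0:x1]
    return k
def pts(f,m):
    v,u=np.nonzero((m>0)&(f["range_z"]>0)); z=f["range_z"][v,u]
    c=np.stack([(u-f["cx"])/f["fx"]*z,(v-f["cy"])/f["fy"]*z,z],1)
    return (c-f["t"])@f["R"]
def proj(f,X):
    c=np.atleast_2d(X)@f["R"].T+f["t"]; return np.c_[f["fx"]*c[:,0]/c[:,2]+f["cx"],f["fy"]*c[:,1]/c[:,2]+f["cy"]]
E
python3 - <<'E'
import pickle,cv2,numpy as np
from vis import *
F=pickle.load(open("f0.pkl","rb"))
a=cv2.resize(F["side"]["image"][205:295,235:385],None,fx=5,fy=5,interpolation=cv2.INTER_CUBIC)
b=cv2.resize(F["top"]["image"][155:270,190:290],None,fx=5,fy=5,interpolation=cv2.INTER_CUBIC)
cv2.imwrite("pics/sidec.png",a[...,::-1]);cv2.imwrite("pics/topc.png",b[...,::-1])
for n in F:
    for c in HUE:
        m=mask(F[n],c,n);p=pts(F[n],m);v,u=np.nonzero(m)
        print(n,c,len(p),(u.min(),u.max(),v.min(),v.max()),np.median(p,0).round(4),p[:,2].min().round(4),p[:,2].max().round(4),"highest",np.median(p[p[:,2]>p[:,2].max()-.006],0).round(4))
E
```

```text
side blue 128 (np.int64(253), np.int64(271), np.int64(217), np.int64(250)) [0.6275 0.0423 0.1594] 0.1284 0.1696 highest [0.6251 0.0381 0.1668]
side yellow 393 (np.int64(298), np.int64(318), np.int64(229), np.int64(262)) [0.5512 0.078  0.1438] -0.0018 0.1699 highest [0.549  0.0594 0.1662]
side red 246 (np.int64(349), np.int64(366), np.int64(247), np.int64(277)) [0.4745 0.0908 0.1503] -0.0031 0.1619 highest [0.4739 0.0851 0.159 ]
top blue 196 (np.int64(243), np.int64(262), np.int64(170), np.int64(182)) [0.6286 0.0442 0.1502] 0.1332 0.1724 highest [0.6274 0.0348 0.1686]
top yellow 238 (np.int64(231), np.int64(251), np.int64(206), np.int64(220)) [0.5533 0.0655 0.1493] 0.0077 0.172 highest [0.5495 0.0557 0.1677]
top red 208 (np.int64(219), np.int64(237), np.int64(244), np.int64(258)) [0.4778 0.0884 0.1505] 0.0738 0.1646 highest [0.4759 0.0807 0.1608]
```

View pics/sidec.png

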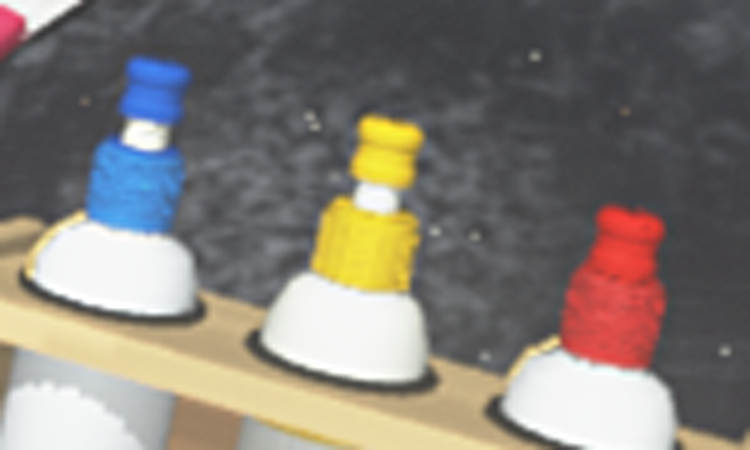

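View pics/topc.png

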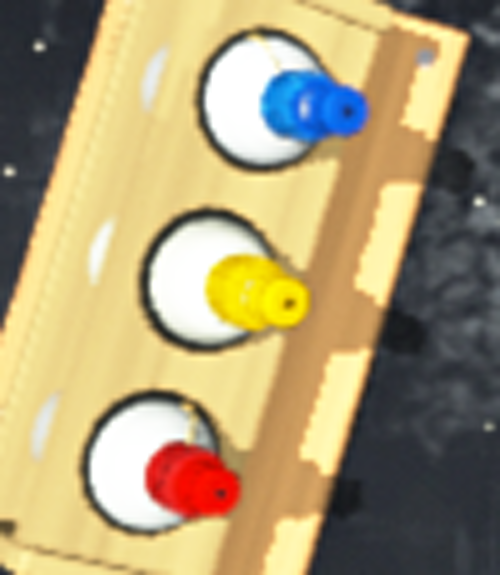

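Blue and yellow are up, with a white stem showing under each. Red is shut. In the top view the holes in the cap tops are at about (259.2,177.0), (247.4,215.0) and (233.8,253.0). In the side view the top centres are at about (266.6,217.4), (313,228.8) and (361,247.0). I'll triangulate these, check them against the given sizes and test IK.

```bash
python3 - <<'E'
import pickle,cv2,numpy as np
from vis import *
from plant import robot
from scipy.spatial.transform import Rotation as Rn
F=pickle.load(open("f0.pkl","rb"))
px={"blue":((259.2,177.0),(266.6,217.4)),"yellow":((247.4,215.0),(313,228.8)),"red":((233.8,253.0),(361,247.0))}
P={n:np.array([[f["fx"],0,f["cx"]],[0,f["fy"],f["cy"]],[0,0,1]])@np.c_[f["R"],f["t"]] for n,f in F.items()}
T={}
for c,(a,b) in px.items():
    X=cv2.triangulatePoints(P["top"],P["side"],np.array(a).reshape(2,1),np.array(b).reshape(2,1)).ravel();X=X[:3]/X[3];T[c]=X
    print(c,X.round(4),"reproj",(proj(F["top"],X)-a).round(2),(proj(F["side"],X)-b).round(2))
d=T["blue"]-T["yellow"];print("pitch",np.linalg.norm(d[:2]),d,np.degrees(np.arctan2(d[1],d[0])))
d2=T["blue"]-T["red"]
# rack direction from base plane edges: white bottle shoulders not needed; red is 9 mm lower along the axis
for th in np.radians([-12,-14,-15,-16,-18]):
    row=np.array([np.cos(th),np.sin(th),0]);lean=np.array([row[1],-row[0],0]) 
    ax=lean*np.sin(np.radians(35))+np.array([0,0,np.cos(np.radians(35))])
    print(np.degrees(th),"blue-red minus 9mm axis:",(d2-.009*ax).round(4),"expected",(.16*row).round(4),ax.round(3))
f=F["top"];h=cv2.cvtColor(f["image"],cv2.COLOR_RGB2HSV);m=cv2.inRange(h,(30,120,60),(50,255,255));m[:, :380]=0;m[:,430:]=0
p=pts(f,m);print("cup",np.median(p,0),p[:,2].max())
ax=np.array([-.1485,-.554,.819]);row=np.array([.966,-.259,0])
for nm,y in(("A",row),("A-",-row),("B",np.cross(ax,row)),("B-",-np.cross(ax,row))):
    z=-ax/np.linalg.norm(ax);y=y-z*(y@z);y/=np.linalg.norm(y);R=np.c_[np.cross(y,z),y,z];e=Rn.from_matrix(R).as_euler("xyz")
    print(nm,e.round(3))
    for c in T:
        for s in(-.01,.06):
            q=robot.inverse_kinematics(list(T[c]+ax*s),list(e));print("  ",c,s,None if q is None else np.round(q,2))
E
```

```text
blue [0.626  0.0289 0.1633] reproj [[0.02 0.22]] [[-0.27 -0.03]]
yellow [0.5491 0.05   0.1644] reproj [[0.01 0.33]] [[-0.41 -0.03]]
red [0.4732 0.0756 0.1569] reproj [[-0.01  0.36]] [[-0.47 -0.02]]
pitch 0.07977925866613826 [ 0.0769422  -0.02108622 -0.00108114] -15.325778388671242
-12.000000000000002 blue-red minus 9mm axis: [ 0.1539 -0.0417 -0.001 ] expected [ 0.1565 -0.0333  0.    ] [-0.119 -0.561  0.819]
-14.0 blue-red minus 9mm axis: [ 0.1541 -0.0417 -0.001 ] expected [ 0.1552 -0.0387  0.    ] [-0.139 -0.557  0.819]
-14.999999999999998 blue-red minus 9mm axis: [ 0.1542 -0.0417 -0.001 ] expected [ 0.1545 -0.0414  0.    ] [-0.148 -0.554  0.819]
-16.0 blue-red minus 9mm axis: [ 0.1543 -0.0418 -0.001 ] expected [ 0.1538 -0.0441  0.    ] [-0.158 -0.551  0.819]
-18.0 blue-red minus 9mm axis: [ 0.1545 -0.0418 -0.001 ] expected [ 0.1522 -0.0494  0.    ] [-0.177 -0.546  0.819]
cup [ 0.51610251 -0.3069293   0.05332731] 0.07466682555746974
A [-3.142 -0.611  1.309]
   blue -0.01 [ 0.63  0.59 -0.66  1.82 -0.37  0.74  0.08]
   blue 0.06 [ 0.71  0.52 -0.68  1.78 -0.37  0.88  0.08]
   yellow -0.
[... 636 characters left out ...]
7  0.67 -0.89  1.82 -0.13  0.72  1.45]
   blue 0.06 [ 0.84  0.59 -0.88  1.77 -0.21  0.86  1.51]
   yellow -0.01 [ 0.79  0.54 -0.85  2.   -0.34  0.65  1.61]
   yellow 0.06 [ 0.88  0.44 -0.85  1.96 -0.39  0.82  1.66]
   red -0.01 [ 0.78  0.42 -0.82  2.18 -0.55  0.58  1.78]
   red 0.06 [ 0.92  0.3  -0.85  2.13 -0.55  0.78  1.8 ]
B- [-2.531  0.    -0.262]
   blue -0.01 [ 0.4   0.52 -0.34  1.84 -0.62  0.81 -1.29]
   blue 0.06 [ 0.44  0.45 -0.3   1.8  -0.6   0.95 -1.3 ]
   yellow -0.01 [ 0.44  0.42 -0.38  2.02 -0.69  0.75 -1.22]
   yellow 0.06 [ 0.48  0.33 -0.33  1.98 -0.66  0.9  -1.24]
   red -0.01 [ 0.46  0.33 -0.43  2.2  -0.79  0.67 -1.13]
   red 0.06 [ 0.51  0.22 -0.37  2.15 -0.73  0.86 -1.17]
```

The checks hold: the pitch is 79.8 mm against 80 given, the row runs at −15°, and red sits 9 mm lower along the axis. The cup is at (0.516, −0.307), clear of the approach. I'll use jaw orientation A and press yellow and blue with the jaws shut.

```bash
cat > geo.py <<'E'
import numpy as np
from scipy.spatial.transform import Rotation as Rn
from plant import robot
th=np.radians(-15.1);row=np.array([np.cos(th),np.sin(th),0]);s,c=np.sin(np.radians(35)),np.cos(np.radians(35))
ax=np.array([row[1]*s,-row[0]*s,c])
raw={"blue":([.626,.0289,.1633],1,.009),"yellow":([.5491,.05,.1644],0,.009),"red":([.4732,.0756,.1569],-1,0)}
M=np.mean([np.array(p)-k*.08*row-o*ax for p,k,o in raw.values()],0)
home={n:M+k*.08*row for n,(p,k,o) in raw.items()}   # tops of shut caps
rot=list(Rn.from_matrix(np.c_[np.cross(row,-ax),row,-ax]).as_euler("xyz"))
def at(n,h): return list(home[n]+ax*h)
def along(n): return round(float((np.array(robot.sense()["tcp_pos"])-home[n])@ax),4)
E
python3 - <<'E'
from geo import *
print(home,rot)
robot.grip(0.0,40)
p=robot.sense()["tcp_pos"];robot.move_straight([p[0],p[1],.40],vel=.25)
robot.goto([.48,-.12,.38],rot)
robot.goto(at("yellow",.06),rot)
for n in("yellow","blue"):
    robot.goto(at(n,.06),rot)
    f0=np.array(robot.sense()["wrist_force"])
    robot.move_straight(at(n,.028),vel=.08)
    r=robot.move_straight(at(n,.004),vel=.02,contact_N=22)
    S=robot.sense();print(n,r,along(n),((np.array(S["wrist_force"])-f0)@ax).round(1),S["t"],S["opening"])
    robot.move_straight(at(n,.06),vel=.12)
import cv2
for v in("side","top"):
    f=robot.grab_frame(v);x0,y0,x1,y1=dict(side=(235,205,385,295),top=(190,155,290,270))[v]
    cv2.imwrite(f"pics/{v}1.png",cv2.resize(f["image"][y0:y1,x0:x1],None,fx=5,fy=5,interpolation=cv2.INTER_CUBIC)[...,::-1])
print(robot.sense()["t"])
E
```

```text
{'blue': array([0.62756766, 0.03398227, 0.15661842]), 'yellow': array([0.55032985, 0.05482263, 0.15661842]), 'red': array([0.47309204, 0.07566299, 0.15661842])} [np.float64(3.141592653589793), np.float64(-0.6108652381980151), np.float64(1.3072516097437532)]
yellow True 0.0126 10.9 6.225 0.002385720030802571
blue True 0.0129 9.1 8.5667 0.00036276527098767585
9.2167
```

View pics/side1.png

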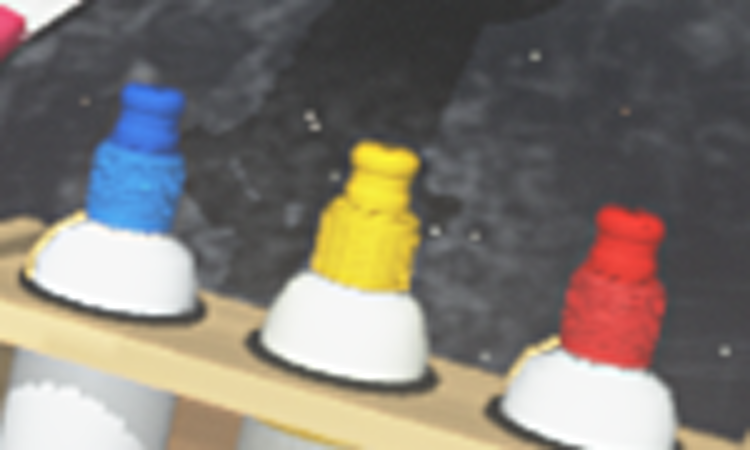

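No white stem shows on blue or yellow any more, so both look home. Contact put the shut tops about 1.8 mm above my estimate. Now I'll grip red and pull it.

```bash
python3 - <<'E'
from geo import *
import cv2
robot.goto(at("red",.07),rot)
robot.grip(0.6,60)
print("down",robot.move_straight(at("red",-.002),vel=.06,contact_N=12),along("red"))
f0=np.array(robot.sense()["wrist_force"])
robot.grip(0.0,60)
S=robot.sense();print("grip",S["opening"],S["gripper_force"],(np.array(S["wrist_force"])-f0).round(1))
a0=along("red")
r=robot.move_straight(at("red",a0+.013),vel=.015,contact_N=28)
S=robot.sense();print("pull",r,along("red")-a0,(np.array(S["wrist_force"])-f0).round(1),S["opening"],S["gripper_force"],S["t"])
robot.grip(0.6);robot.move_straight(at("red",.09),vel=.12)
f=robot.grab_frame("side");cv2.imwrite("pics/side2.png",cv2.resize(f["image"][205:295,235:385],None,fx=5,fy=5,interpolation=cv2.INTER_CUBIC)[...,::-1])
print(robot.sense()["t"],robot.sense()["wrist_force"])
E
```

```text
down False -0.0017
grip 0.21376849258690386 58.641563057899475 [-1.8 -2.2  5.3]
pull True 0.0094 [ 4.6  3.1 -5.6] 0.21471706531473564 61.94701552391052 12.8833
14.1833 [-0.54000825  0.3715038   0.28568386]
```

View pics/side2.png

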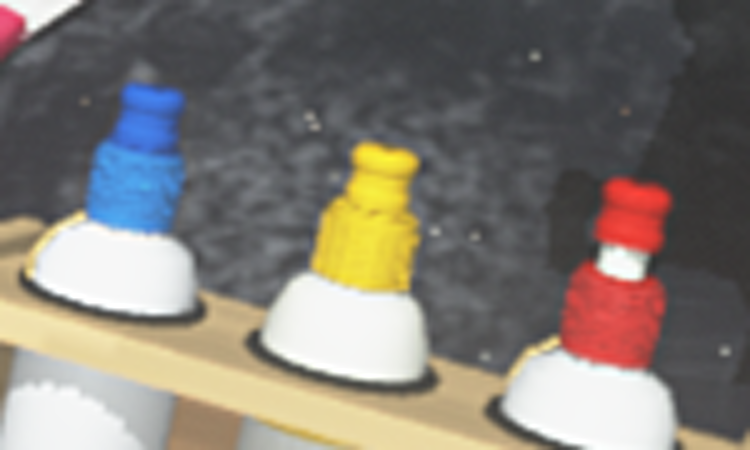

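The red cap is up with its white stem showing, and it travelled 9.4 mm against a 9 mm stroke. Blue and yellow are still home and the gripper is clear, so I'm handing in.

```bash
python3 -c "
from plant import robot
print(robot.close_job())"
```

```text
the job is handed in; nothing more can be done
None
```

I pressed the yellow and blue caps home, then pulled the red cap fully open, kept the arm away from the cup on the scale, and handed the job in after about 14 s of robot time; no verdict was returned.

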